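# Take the snap-in vent cover off a cooling unit

### The job

The fan in the cooling unit is to be inspected: gently press the orange release tab on the cream vent cover inward and, keeping it pressed, swing that end of the cover up about its other edge until you feel it come lightly against its stop, ease it back a touch, then draw its tongue out from under the blue lip and take the cover off without forcing it. Lay the cover flat in the blue tray, slatted face up, setting it down rather than dropping it, and let go of it. Leave the other things on the bench where they are.

Things in the scene. Friction and masses are not known exactly. Their poses are not given: they have to be found in the camera images.
- unit: Heavy, fixed grey cooling unit, footprint about 180 x 170 mm, 58 to 125 mm high, its top sloping 20 degrees. Origin: centre of its underside, axes level, x from the low latch end (towards the robot) to the high lug end.
- vent_frame: The vent opening in the unit's sloped top, 104 (x) x 74 (y) mm, with 2 mm play round the cover. Origin: its centre, in the plane of the cover's underside, 90 mm above the bench. x runs up the slope from the latch end to the lug end, z is the slope's outward normal. Grey surround flush with the cover's top at z = 5 mm.
- latch_lip (a point): Middle of the lower inner edge of the blue lip at the latch end (x = -52, y = 0, z = 4.5 mm in vent_frame). Both blue lips are 16 mm deep (x), 74 mm wide and reach from z = 4.5 to 8 mm; this one stands 5 mm over the latch nose, the other 6 mm over the lugs.
- frame_hinge (a point): Middle of the lower inner edge of the blue lip at the lug end (x = 52, y = 0, z = 4.5 mm in vent_frame). The cover pivots about the line through it along vent_frame's y; a positive turn about +y lifts the latch end. Behind the lip a hidden stop ends the swing somewhere between 0.25 and 0.62 rad, anew each time; it must be felt: a rise of 2 to 4 N, or 0.3 N m, at the grip tells it.
- cover: Cream vent cover, loose, about 0.1 kg, panel 100 (x) x 70 (y) x 5 mm. Origin: centre of its flat underside (nothing lies below); x from latch end to lug end, z out of the slatted face. In the frame at the start: axes as vent_frame, origin within 2 mm of it. Two lugs at the +x edge, y = 14 to 28 mm on either side, z = 0 to 3 mm, reach out to x = 58 mm.
- cover_lugs (a point): Point on the cover between its two lugs, at x = 54, y = 0, z = 1.5 mm of the cover. More than 80 N between cover and unit (on lip and stop together) is forcing it; the grip levers many times its own push onto them, and a tongue pulled while still held by the keeper resists at once.
- tongue (a point): Middle of the crossbar (x = 78 to 82, y = -15 to 15, z = 0 to 3 mm of the cover) on a 10 mm wide tongue of the cover; at the start it is hidden 30 mm behind the lip. A hidden keeper holds it: only when the cover is swung to within 0.02 to 0.06 rad of its stop can it be drawn straight along vent_frame's -x, at that angle; 35 to 45 mm frees it, then lift along vent_frame's z.
- rib (a point): Middle of the far (+x) face of the cream grip rib that stands on the cover, fixed to it: at x = -8, y = 0, z = 20 mm of the cover. The rib is 5 mm thick (x = -13 to -8), 42 mm wide (y) and reaches up to z = 30 mm.
- tab_face (a point): Middle of the outer (-x) face of the orange tab, at x = -46 mm + tab travel, y = 0, z = 20 mm of the cover. The upright tab is 5 mm thick (x), 24 mm wide (y), reaches up to z = 30 mm and carries a hidden latch nose that reaches to x = -57 mm. Tab and rib can be pinched together: over both 38 mm with the tab out, 31 mm with it fully in.
- tab (a joint): Travel of the orange release tab, sliding in the cover along the cover's +x (inward): 0 m out (latched), 0.007 m fully in; the nose lets go beyond about 0.006. A spring pushes it out with 4 N at 0 and 11 N at 0.007, so it must be kept pressed until the latch end has risen 10 mm or more. The thin plastic bears a squeeze of up to 60 N on each finger.
- tray: Blue open tray, fixed, 220 (x) x 160 (y) x 28 mm high, walls and floor 5 mm, empty. Origin: centre of its underside.
- tray_in (a point): Centre of the tray's inner floor, 5 mm above the bench.
- carton: Closed cardboard carton, fixed, 200 x 150 x 90 mm, origin: centre of its underside. It stands on the side of the unit where the tray does not.
- pump_a: Gear pump standing shaft up, 76 x 60 x 128 mm, bystander; origin: centre of its underside.
- pump_b: Second gear pump, as pump_a, bystander.
- spray_can: Green spray can, 54 mm in diameter, 170 mm high, bystander; origin: centre of its underside.
- grease_jar: Jar with a red cap, 64 mm in diameter, 70 mm high, bystander; origin: centre of its underside.
- tape_roll: Roll of tape lying flat, 90 mm in diameter, 24 mm high, bystander; origin: centre of its underside.
- part_box: Small cardboard box 60 x 45 x 35 mm, bystander; origin: centre of its underside.
- screwdriver: Screwdriver lying along its x, 200 mm or less, bystander, beside the unit; origin on its axis.
Not all that is in view belongs to the job. Of the things like the cover, leave any that is pink; of the rest the larger one is meant.

How it is judged:
By the outcome, as a careful person would: the job done as asked, in the order asked, and still so for the second after the job is handed in, with the robot touching nothing.
It also fails if it takes over 54 s, if anything falls off the work surface, if the arm or the gripper's body presses on something with over 40 N, if the wrist force passes 120 N, or if a joint passes its speed limit or range.

### The arm

A 7-joint arm with a two-finger parallel gripper is mounted at the origin on the work surface. World frame = base frame: x ahead of the robot, y to its left, z up, the work surface at z = 0. Lengths are in m, angles in degrees, forces in N, time in s.
With the tool pointing down it reaches from about 0.35 to 0.775 m from the base axis. Payload 3.1 kg.
Tool frame: the origin (TCP) lies on the centre line of the jaws, within the pads' length; the fingertips stand 17 mm ahead of it and the grasp point (between the pads) lies 2 mm behind it (robot.tip_reach is the distance from the TCP to the fingertips, in m); z points along the fingers, y is the direction in which the jaws open and shut (so a half turn about z gives the same grasp; the last joint's range is limited). The gripper opens to 85 mm and grips with 20 to 120 N. Pads are 22 mm wide; open, the fingers measure 114 mm over their backs; the gripper's body (76 mm by 85 mm) begins 54 mm behind the grasp point. The pads swing forward as they close: fully open they stand 13 mm farther back than shut.
Start: joints at [72.439, 17.813, 0.802, 86.603, -0.252, 75.585, -1.558], TCP at [0.144, -0.531, 0.248] pointing down, gripper open.
Joint ranges: [-154.91, 154.91], [-16.99, 109.72], [-72.82, 74.43], [7.12, 147.25], [-82.49, 262.49], [11.32, 116.49], [-174.64, 174.64]. Speed limits (degrees/s): [159.86, 159.86, 180, 180, 180, 180, 180].

### API

Orientations are given as [roll, pitch, yaw] about the fixed x, y, z axes, in that order (R = Rz(yaw) Ry(pitch) Rx(roll)).
In Python, from station import robot, fingers, vision, workorder, recognise gives the robot as it stands. Calls block until the motion is done:
- robot.move_to(position, orientation): joint-space move of the TCP to a pose.
- robot.line_to(position, orientation=None, velocity=0.15, f_stop=None): straight line of the TCP; orientation=None keeps the orientation; velocity is the mean speed in m/s. With f_stop (N) it stops when the force on the tool has changed by that much, and returns True; else False.
- robot.move_j(angles): joint-space move.
- fingers.gripper_to(opening, force=None): opening from 0.0 (shut) to 1.0 (fully open); force is the grip in N (None keeps the last); returns when the fingers have stopped.
- robot.pause(seconds).
- robot.inverse_kinematics(position, orientation): joint angles nearest the present ones, or None.
- vision.grab_frame(name): name is "side" or "top"; returns the picture (384x512x3 uint8, red, green, blue); there is no depth.
- vision.calibration(name): a dict with "mtx" (3x3 intrinsics, pixels), "extrinsics" (4x4, takes a point from world to camera coordinates). Camera axes: x right, y up, looking along -z (the intrinsics and any distortion apply to the point x, -y, -z); pixel columns grow to the right and rows downward; lengths in m; the calibration is good to about 2 mm. A picture is of the moment at which its call begins. calibration takes no time and is no camera call.
A pose or a line that the arm cannot do raises robot.PlanningError and nothing moves.
- workorder.close_job(): hands the job in, once; it reports no verdict.
Trained networks look in the newest picture that a camera, given by its name, has taken for a name from the list of things; names that differ only in an ending like _2 or _b are one class to them, and where a whole thing is asked for, a point or a joint stands for the part that bears it (a point fixed in the world has none). Each returns a list of dicts, best first, with "p" (0 to 1); they miss things now and then, are a little off and sometimes report something else, mostly with a low value. They report only what shows in the picture. A call takes as long as a camera call. They do not tell look-alikes from the thing itself.
- recognise(label, camera): "rect" ([centre column, centre row, width, height] in pixels, round what is visible of it).
Readings, each from a call of its own:
- robot.current_time_s(): time.
- robot.current_joint_positions(): joint angles.
- robot.current_dq(): joint speeds.
- robot.current_joint_torque(): joint torques, N m.
- robot.current_tool_pos(): TCP position.
- robot.current_eef_rot(): TCP orientation.
- robot.current_contact_force(): force on the tool from outside, world axes, zero at the start.
- robot.current_torque(): the same for the moment, N m.
- robot.current_finger_gap(): opening from 0.0 (shut) to 1.0 (fully open).
Only numpy, scipy, OpenCV 4.12 (cv2) and the standard library are available. Lean on these libraries where they do the work, as an engineer would, in place of code of your own. Each camera call takes 0.05 s, during which the arm holds its last target.

## Working session

There is one attempt and no reset: what is moved stays moved. The work goes in short steps, each a Python script; the robot and the scene stay as the last script left them, time stands still between calls to the robot, and variables do not carry over. Pictures are saved under pics/ and viewed, and the job is handed in when it is done.

```bash
ls; mkdir -p pics; python3 - <<'E'
from station import robot, fingers, vision, recognise
import cv2
for n in ("side","top"):
    im=vision.grab_frame(n); cv2.imwrite(f"pics/{n}0.png",cv2.cvtColor(im,cv2.COLOR_RGB2BGR))
    c=vision.calibration(n); print(n,c)
    for l in ("cover","unit","tray","tab","rib"):
        print(l,[(round(d["p"],2),[round(v,1) for v in d["rect"]]) for d in recognise(l,n)])
print(robot.current_time_s())
E
```

```text
pics
side {'mtx': array([[490.91495729,   0.        , 260.83492735],
       [  0.        , 490.91495729, 189.19073578],
       [  0.        ,   0.        ,   1.        ]]), 'extrinsics': array([[-9.90363792e-01, -1.38482961e-01,  1.42411276e-03,
         5.66041044e-01],
       [ 1.06439407e-01, -7.54544361e-01,  6.47559619e-01,
        -1.06788068e-01],
       [-8.86014170e-02,  6.41471182e-01,  7.62013459e-01,
        -1.47747113e+00],
       [ 0.00000000e+00,  0.00000000e+00,  0.00000000e+00,
         1.00000000e+00]])}
cover [(0.88, [327.9, 198.7, 26.5, 17.4]), (0.88, [325.2, 255.3, 33.7, 37.6]), (0.79, [260.1, 173.9, 33.9, 17.1]), (0.73, [273.1, 171.7, 5.5, 12.4])]
unit [(0.56, [256.2, 185.9, 76.9, 73.7]), (0.28, [197.2, 192.2, 20.3, 15.3])]
tray [(0.69, [310.7, 131.1, 65.2, 45.3])]
tab [(0.52, [332.5, 236.0, 6.0, 6.6]), (0.36, [274.8, 174.2, 5.9, 13.9])]
rib [(0.92, [261.5, 176.6, 37.0, 15.9]), (0.85, [326.2, 252.7, 30.3, 43.7]), (0.57, [330.5, 198.6, 29.7, 16.0]), (0.26, [189.3, 277.6, 24.5, 50.2])]
top {'mtx': array([[381.11385954,   0.        , 256.23535373],
       [  0.        , 381.11385954, 195.81634418],
       [  0.        ,   0.        ,   1.        ]]), 'extrinsics': array([[ 0.0215347 , -0.99970428, -0.01129625, -0.00547439],
       [ 0.99508283,  0.02033982,  0.09693532, -0.59228742],
       [-0.09667689, -0.01332818,  0.99522658, -1.10884417],
       [ 0.        ,  0.        ,  0.        ,  1.        ]])}
cover [(0.8, [276.6, 271.8, 19.6, 26.7]), (0.65, [271.1, 197.5, 34.8, 37.8]), (0.58, [205.1, 274.1, 43.1, 36.3])]
unit []
tray [(0.72, [378.1, 250.8, 58.9, 76.4])]
tab [(0.57, [377.2, 249.5, 59.6, 76.7])]
rib [(0.84, [275.1, 275.2, 19.3, 30.1]), (0.8, [273.2, 196.9, 31.5, 40.9]), (0.72, [329.0, 182.7, 13.4, 34.5]), (0.68, [206.3, 274.0, 45.3, 25.7]), (0.65, [293.9, 133.9, 31.2, 39.3])]
0.6
```

```bash
python3 - <<'E'
import cv2
for n in("side","top"):
    im=cv2.imread(f"pics/{n}0.png"); cv2.imwrite(f"pics/{n}0b.png",cv2.resize(im,(800,600),interpolation=cv2.INTER_CUBIC))
a=cv2.imread("pics/side0.png")[130:230,200:300]; cv2.imwrite("pics/side0c.png",cv2.resize(a,(600,600),interpolation=cv2.INTER_CUBIC))
a=cv2.imread("pics/top0.png")[150:250,220:320]; cv2.imwrite("pics/top0c.png",cv2.resize(a,(600,600),interpolation=cv2.INTER_CUBIC))
E
```

```text
(no output)
```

View pics/side0b.png

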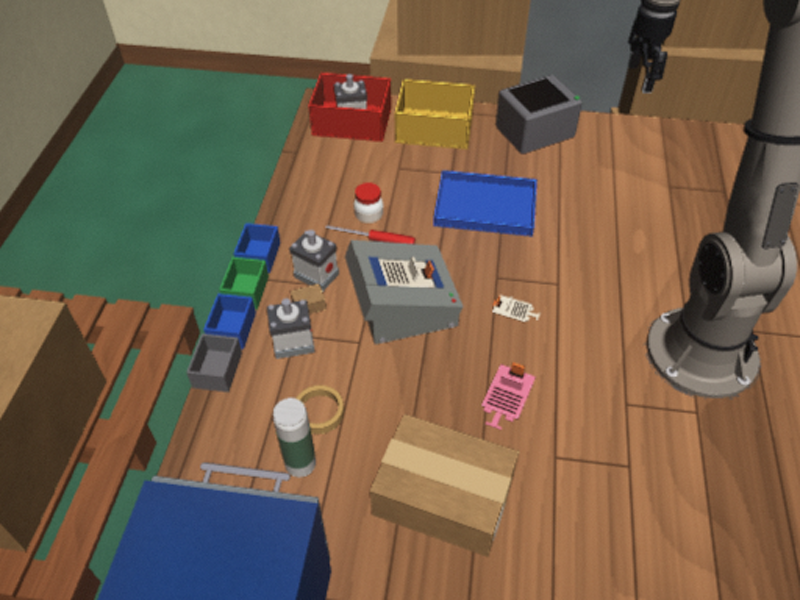

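View pics/top0b.png

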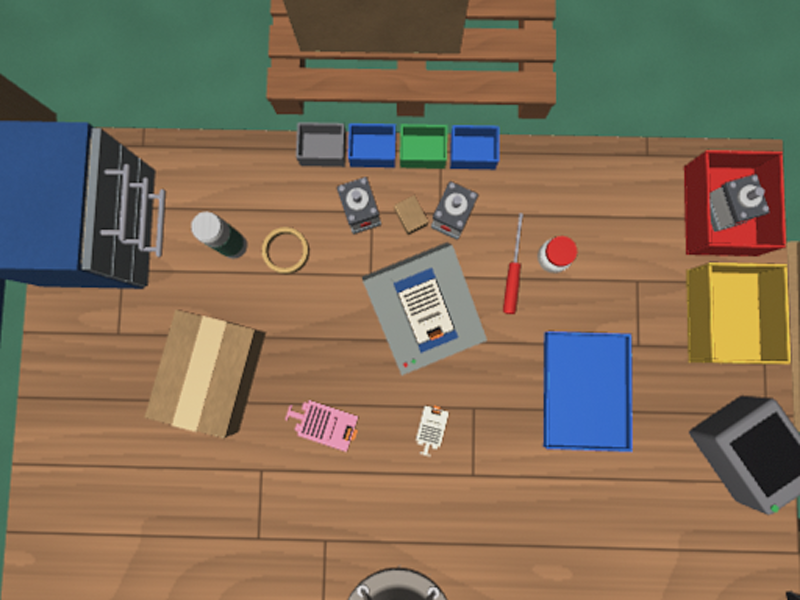

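View pics/side0c.png

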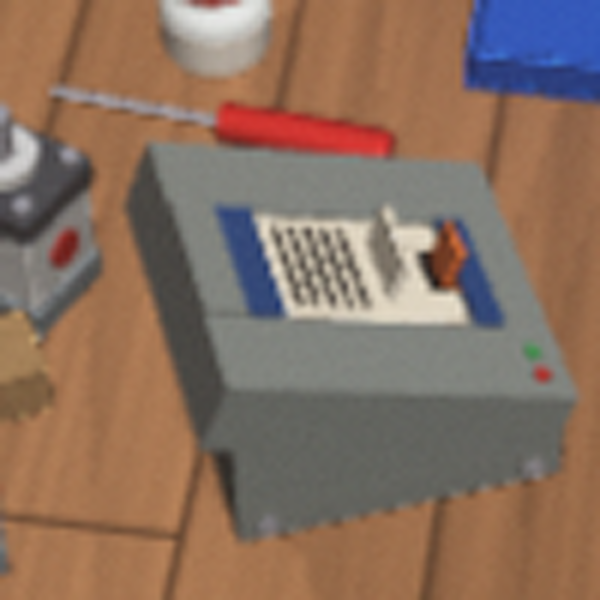

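View pics/top0c.png

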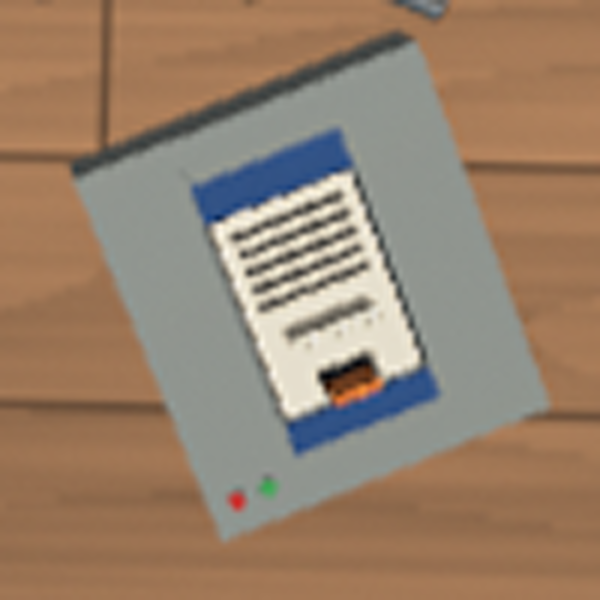

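Candidates: cream cover in the unit (top 271,197), pink cover on the bench (206,274), and small cream cover on the bench (276,273). The cover in the unit is the one meant: it isn't pink, and it's the larger of the two cream ones. It is latched in the grey unit between blue lips, as the crops show. Next I fit the vent frame and tray from both views.

```bash
cat > h.py <<'E'
import numpy as np, cv2
from scipy.spatial.transform import Rotation as Rn
from scipy.optimize import minimize
from station import robot, fingers, vision, recognise, workorder
CAL={n:vision.calibration(n) for n in("side","top")}
def proj(n,P):
    P=np.atleast_2d(P); E=CAL[n]["extrinsics"]; K=CAL[n]["mtx"]
    c=P@E[:3,:3].T+E[:3,3]; c=c*[1,-1,-1]; q=c@K.T; return q[:,:2]/q[:,2:]
def frame(x,y,yaw):
    return Rn.from_euler('ZY',[yaw,np.radians(-20)]).as_matrix(), np.array([x,y,.09])
E
cat > fit.py <<'E'
from h import *
S=8
def ren(n,polys,win):
    x0,y0,x1,y1=win; m=np.zeros(((y1-y0)*S,(x1-x0)*S),np.float32)
    for p in polys:
        q=(proj(n,p)+.5-[x0,y0])*S-.5
        cv2.fillPoly(m,[np.round(q*16).astype(np.int32)],1.,shift=4)
    return cv2.resize(m,(x1-x0,y1-y0),interpolation=cv2.INTER_AREA)
def blue(n): 
    im=cv2.imread(f"pics/{n}0.png").astype(float); return im[...,0]-im[...,2], im
def fit(cams,model,wins,p0,rng):
    D={}
    for n in cams:
        b,im=blue(n); x0,y0,x1,y1=wins[n]; w=b[y0:y1,x0:x1]
        org=(im[y0:y1,x0:x1,2]-im[y0:y1,x0:x1,0]>45); org=cv2.dilate(org.astype(np.uint8),np.ones((3,3)))
        D[n]=(np.clip(w/np.percentile(w,rng),0,1),1-org)
    def cost(p):
        return sum((((ren(n,model(p),wins[n])-D[n][0])**2)*D[n][1]).sum() for n in cams)
    best=None
    for s in (0.01,0.003):
        r=minimize(cost,p0 if best is None else best.x,method='Nelder-Mead',options=dict(initial_simplex=np.vstack([p0 if best is None else best.x]+[(np.array(p0) if best is None else best.x)+np.eye(len(p0))[i]*(s if i<2 else s*8) for i in range(len(p0))]),xatol=1e-5,fatol=1e-4)); best=r
    return best
def lips(p):
    R,t=frame(*p[:3]); out=[]
    for a,b in((-68,-52),(52,68)):
        out.append(np.array([[a,-37,8],[b,-37,8],[b,37,8],[a,37,8]])*1e-3@R.T+t)
    return out
W={"top":(245,165,298,230),"side":(228,160,290,190)}
p0=[.63,-.03,np.radians(25)]
for cams in(("top",),("side",),("top","side")):
    r=fit(cams,lips,W,p0,93 if cams!=("x",) else 0); print(cams,r.x[:2],np.degrees(r.x[2]),r.fun)
pv=r.x
def tray(p):
    R=Rn.from_euler('z',p[2]).as_matrix(); t=np.array([p[0],p[1],0])
    out=[]
    top=np.array([[a,b,28] for a,b in((-110,-80),(110,-80),(110,80),(-110,80))])*1e-3; bot=top*[1,1,0]
    out=[top@R.T+t,bot@R.T+t]
    for i in range(4): j=(i+1)%4; out.append(np.array([top[i],top[j],bot[j],bot[i]])@R.T+t)
    return out
WT={"top":(335,200,420,300),"side":(265,100,355,160)}
q0=[.44,-.31,0.]
for cams in(("top",),("side",),("top","side")):
    r=fit(cams,tray,WT,q0,40); print(cams,r.x[:2],np.degrees(r.x[2]),r.fun)
np.save("vt.npy",np.array([pv,r.x]))
for n,win,m in(("top",W["top"],lips(pv)),("side",W["side"],lips(pv)),("top",WT["top"],tray(r.x)[:1]),("side",WT["side"],tray(r.x)[:1])):
    pass
R,t=frame(*pv)
fe=[np.array(v)*1e-3@R.T+t for v in([[-50,-35,5],[50,-35,5],[50,35,5],[-50,35,5]],[[-8,-21,30],[-8,21,30],[-13,21,30],[-13,-21,30]],[[-46,-12,30],[-46,12,30],[-41,12,30],[-41,-12,30]],[[-46,-12,10],[-46,12,10],[-46,12,30],[-46,-12,30]])]
for n,(x0,y0,x1,y1) in W.items():
    x0-=6;y0-=6;x1+=6;y1+=6;s=9
    im=cv2.resize(cv2.imread(f"pics/{n}0.png")[y0:y1,x0:x1],None,fx=s,fy=s,interpolation=cv2.INTER_CUBIC)
    for P in lips(pv)+fe: cv2.polylines(im,[np.round((proj(n,P)+.5-[x0,y0])*s).astype(np.int32)],True,(0,255,0),1)
    cv2.imwrite(f"pics/{n}_fit.png",im[:600,:800])
E
python3 fit.py
```

```text
('top',) [ 0.63912346 -0.02983951] 26.417540026471816 413.0179877901283
('side',) [ 0.68791495 -0.11035665] 57.55720672907995 149.23893012573194
('top', 'side') [ 0.76246736 -0.11189935] 143.76827376866072 431.83566497279514
('top',) [ 0.47 -0.13] -64.17127305465219 0.0
('side',) [0.59111111 0.02444444] -169.08621154082965 0.034133333333333335
('top', 'side') [ 0.48666667 -0.02333333] -88.61747231356733 0.034133333333333335
```

```bash
python3 - <<'E'
from h import *
import fit as f
E
python3 - <<'E'
from h import *
R,t=frame(.63,-.03,np.radians(25)); print(proj("top",t),proj("side",t))
for n,pts in(("top",[(268,176),(272,195),(375,250),(257,158)]),("side",[(239,173),(310,131)])):
    im=cv2.imread(f"pics/{n}0.png")
    for c,r in pts: print(n,c,r,im[r,c])
# ray-plane
def ray(n,uv,z):
    E=CAL[n]["extrinsics"];K=CAL[n]["mtx"];d=np.linalg.inv(K)@[*uv,1]*[1,-1,-1];o=-E[:3,:3].T@E[:3,3];d=E[:3,:3].T@d;return o+d*(z-o[2])/d[2]
for n,u,z in(("top",(271,197),.095),("side",(256,176),.095),("top",(376,250),.028),("side",(311,131),.02)): print(n,ray(n,u,z))
E
```

```text
('top',) [ 0.63912346 -0.02983951] 26.417540026471816 413.0179877901283
('side',) [ 0.68791495 -0.11035665] 57.55720672907995 149.23893012573194
('top', 'side') [ 0.76246736 -0.11189935] 143.76827376866072 431.83566497279514
('top',) [ 0.47 -0.13] -64.17127305465219 0.0
('side',) [0.59111111 0.02444444] -169.08621154082965 0.034133333333333335
('top', 'side') [ 0.48666667 -0.02333333] -88.61747231356733 0.034133333333333335
[[269.31831538 180.73502162]] [[243.10138998 175.56593989]]
top 268 176 [136  82  48]
top 272 195 [187 208 219]
top 375 250 [202 109  58]
top 257 158 [ 83 116 159]
side 239 173 [119  81  63]
side 310 131 [184  88  50]
top [ 0.58334429 -0.03545706  0.095     ]
side [ 0.59045816 -0.02927087  0.095     ]
top [ 0.43974493 -0.34802209  0.028     ]
side [ 0.44107448 -0.33138538  0.02      ]
```

```bash
sed -i 's/np.clip(w\/np.percentile(w,rng),0,1)/np.clip(w\/rng,0,1)/; s/93 if cams!=("x",) else 0/80 if cams!=("side",) else 60/; s/r=fit(cams,tray,WT,q0,40)/r=fit(cams,tray,WT,q0,110)/; s/p0=\[.63,-.03,np.radians(25)\]/p0=[.587,-.032,np.radians(20)]/; s/q0=\[.44,-.31,0.\]/q0=[.44,-.34,0.]/' fit.py; python3 fit.py
```

```text
('top',) [ 0.58077847 -0.0385318 ] 23.296344526086468 14.515371093750002
('side',) [ 0.5830044 -0.0362929] 23.52432738988442 8.413142361111111
('top', 'side') [ 0.58171787 -0.03814717] 23.549233569548658 39.56783203124999
('top',) [ 0.44064543 -0.35150094] -0.1942738239502803 22.79695247933884
('side',) [ 0.44004835 -0.35280917] -0.3700143396554756 32.32840247288223
('top', 'side') [ 0.4400152  -0.35274886] -0.369000377737598 55.14382086131198
```

View pics/top_fit.png

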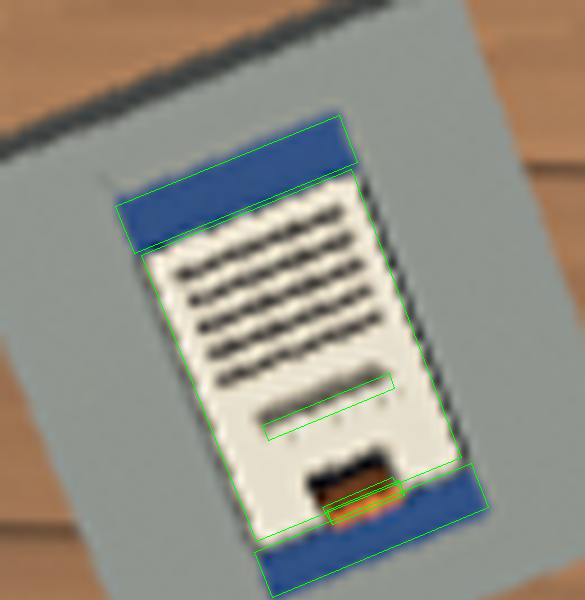

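View pics/side_fit.png

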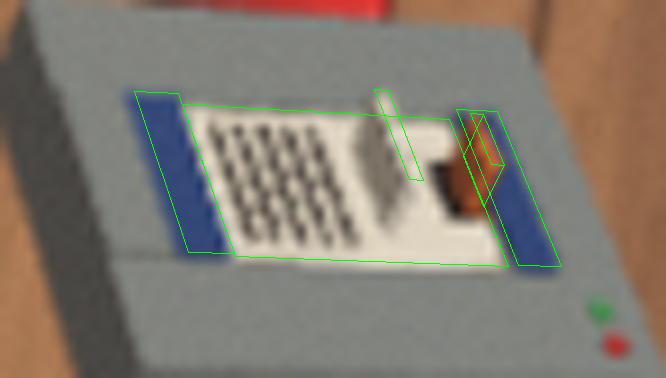

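```bash
cat >> h.py <<'E'
R,T0=frame(.5818,-.0376,np.radians(23.4))
H=np.array([52,0,4.5])*1e-3; G=np.array([-23.5,0,27])*1e-3
FLIP=1
def pose(th=0,d=(0,0,0),g=G):
    """d: offset in vent frame [m]"""
    Q=Rn.from_euler('y',th).as_matrix()
    p=T0+R@(H+Q@(g-H)+np.array(d))
    C=R@Q; M=np.column_stack([C[:,1],C[:,0],-C[:,2]])*[FLIP,FLIP,1]
    return p, Rn.from_matrix(M).as_euler('xyz',degrees=True)
TR=np.array([.440,-.352,.005])
def traypose(yaw,z=0):
    C=Rn.from_euler('z',yaw).as_matrix(); p=TR+C@np.array([-.0235-.0125,0,.027+z])
    M=np.column_stack([C[:,1],C[:,0],-C[:,2]])*[FLIP,FLIP,1]
    return p, Rn.from_matrix(M).as_euler('xyz',degrees=True)
E
python3 - <<'E'
import h; from h import *
for fl in(1,-1):
    h.FLIP=fl; print(fl)
    for a in((0,(0,0,.07)),(0,(0,0,0)),(.25,(0,0,0)),(.62,(0,0,0)),(.2,(-.05,0,0)),(.6,(-.05,0,0)),(.6,(-.05,0,.08)),(.2,(-.05,0,.08))):
        q=robot.inverse_kinematics(*pose(*a)); print(a,None if q is None else np.round(q,0))
    for y in (0,np.pi,):
        q=robot.inverse_kinematics(*traypose(y,.0)); print('tray',y,traypose(y)[0],None if q is None else np.round(q,0))
print(robot.current_finger_gap(),robot.tip_reach)
E
```

```text
1
(0, (0, 0, 0.07)) [ 42.  12. -35. 111.  -6.  42.  36.]
(0, (0, 0, 0)) [ 39.  20. -35. 113.   2.  33.  29.]
(0.25, (0, 0, 0)) [ 35.  26. -40.  99.  17.  56.  13.]
(0.62, (0, 0, 0)) [ 25.  41. -45.  77.  29.  89.   3.]
(0.2, (-0.05, 0, 0)) [ 38.  21. -36. 109.  11.  47.  21.]
(0.6, (-0.05, 0, 0)) [ 30.  36. -44.  87.  27.  82.   4.]
(0.6, (-0.05, 0, 0.08)) [ 32.  29. -44.  86.  23.  88.   9.]
(0.2, (-0.05, 0, 0.08)) [ 43.  12. -37. 107.   4.  56.  28.]
tray 0 [ 0.404 -0.352  0.032] [ 53.  30. -19. 103.  13.  48.  29.]
tray 3.141592653589793 [ 0.476 -0.352  0.032] [  29.   34.    8.   95.   -6.   51. -141.]
-1
(0, (0, 0, 0.07)) [  28.   10.  -18.  111.  -12.   43. -138.]
(0, (0, 0, 0)) [  22.   17.  -14.  113.  -12.   34. -139.]
(0.25, (0, 0, 0)) [  18.   22.  -17.  100.    5.   54. -157.]
(0.62, (0, 0, 0)) [  14.   36.  -24.   78.   18.   85. -168.]
(0.2, (-0.05, 0, 0)) [  22.   18.  -16.  110.    1.   46. -150.]
(0.6, (-0.05, 0, 0)) [  17.   31.  -24.   88.   17.   78. -167.]
(0.6, (-0.05, 0, 0.08)) [  21.   25.  -27.   86.   16.   86. -164.]
(0.2, (-0.05, 0, 0.08)) [  28.   10.  -20.  107.   -1.   56. -147.]
tray 0 [ 0.404 -0.352  0.032] [  33.   29.    8.  104.   -5.   47. -136.]
tray 3.141592653589793 [ 0.476 -0.352  0.032] [ 48.  36. -19.  94.  14.  53.  24.]
1.0010919442933377 0.017
```

```bash
python3 - <<'E'
from h import *
fingers.gripper_to(.72,force=20)
robot.move_to(*pose(0,(0,0,.06)))
print(robot.current_time_s(), robot.current_contact_force())
s=robot.line_to(*pose(0,(0,0,0.005)),velocity=.08,f_stop=4)
print(s,robot.current_time_s(), robot.current_contact_force(),robot.current_tool_pos()-pose(0,(0,0,.005))[0])
for n in("side","top"):
    im=vision.grab_frame(n); u=proj(n,pose()[0])[0].astype(int)
    c=im[u[1]-40:u[1]+40,u[0]-40:u[0]+40]; cv2.imwrite(f"pics/{n}1.png",cv2.cvtColor(cv2.resize(c,(560,560),interpolation=cv2.INTER_CUBIC),cv2.COLOR_RGB2BGR))
E
```

```text
3.175 [-0.34886197  0.60259963  0.99960217]
False 4.0167 [-0.95190434  0.18140946 -0.13588836] [ 3.21664016e-04 -6.56398214e-05  3.15130977e-04]
```

View pics/side1.png

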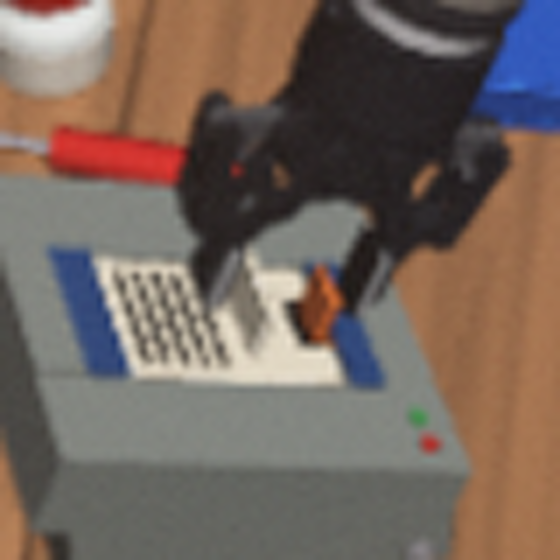

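View pics/top1.png

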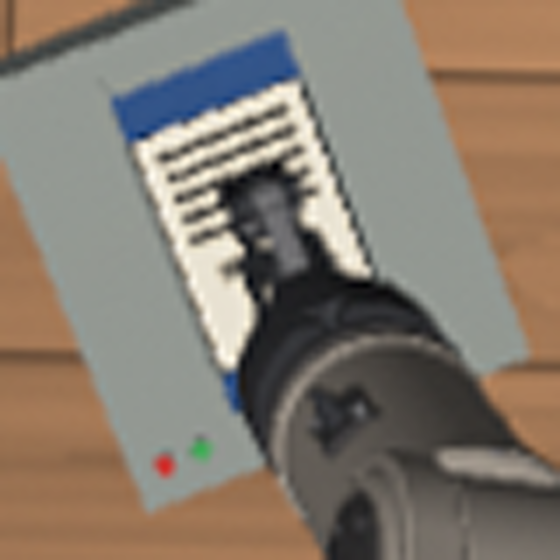

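The side view shows the fingers on either side of the tab and rib: rib at (250,300), orange tab at (320,310). The top view shows the gripper centred on the cover. Now I close gently.

```bash
cat >> h.py <<'E'
def fm(n=6):
    """mean force and moment in vent frame"""
    f=[];m=[]
    for i in range(n):
        f.append(robot.current_contact_force()); m.append(robot.current_torque()); robot.pause(.01)
    return R.T@np.mean(f,0), R.T@np.mean(m,0)
def tm(): return round(float(robot.current_time_s()),2)
E
python3 - <<'E'
from h import *
np.set_printoptions(precision=3,suppress=True)
s=robot.line_to(*pose(),velocity=.03,f_stop=4)
print(s,tm(),fm())
fingers.gripper_to(.5); print(tm(),robot.current_finger_gap(),fm())
fingers.gripper_to(.3,force=20); print(tm(),robot.current_finger_gap(),fm())
fingers.gripper_to(.3,force=30); print(tm(),robot.current_finger_gap(),fm())
print(R.T@(robot.current_tool_pos()-pose()[0]))
E
```

```text
False 4.43 (array([-0.278, -0.252,  0.079]), array([ 0.002,  0.386, -0.009]))
4.81 0.49658890699886854 (array([-1.142,  0.105,  1.179]), array([0.019, 0.738, 0.017]))
5.11 0.3534222090812379 (array([-1.69 ,  0.72 ,  6.213]), array([ 0.155,  0.828, -0.036]))
5.38 0.35621130029722325 (array([-1.171,  0.529,  6.994]), array([ 0.183,  0.877, -0.015]))
[ 0. -0.  0.]
```

```bash
python3 - <<'E'
from h import *
np.set_printoptions(precision=2,suppress=True)
for th in(.02,.04,.07,.10,.13):
    s=robot.line_to(*pose(th),velocity=.03,f_stop=12)
    f,m=fm(5); print(th,s,tm(),f,m,round(robot.current_finger_gap(),3))
    if s: break
E
```

```text
0.02 False 5.72 [-0.18  0.21 -0.62] [ 0.    0.42 -0.  ] 0.355
0.04 False 6.01 [-0.45  0.23 -0.83] [ 0.    0.39 -0.01] 0.353
0.07 False 6.3 [-0.39  0.32 -0.86] [-0.02  0.38  0.02] 0.352
0.1 False 6.59 [-0.45  0.24 -0.85] [-0.02  0.37 -0.01] 0.354
0.13 False 6.88 [-1.15  0.55 -0.54] [-0.02  0.34  0.01] 0.351
```

```bash
cat > swing.py <<'E'
from h import *
np.set_printoptions(precision=2,suppress=True)
th=.13; F=[];M=[]
s=robot.line_to(*pose(.16),velocity=.03,f_stop=5); print(s); f0,m0=fm(6)
s=robot.line_to(*pose(.20),velocity=.03,f_stop=5); print(s); f,m=fm(6); print(f,m)
F=[f0,f];M=[m0,m];th=.20
while not s and th<.64:
    th+=.009
    s=robot.line_to(*pose(th),velocity=.025,f_stop=3.0)
    f,m=fm(4); b=np.mean(F[-6:-1],0) if len(F)>2 else F[0]; bm=np.mean(M[-6:-1],0) if len(M)>2 else M[0]
    df=f-b; dm=m-bm
    print(round(th,3),s,tm(),f,m,round(np.linalg.norm(df),2),round(dm[1],3))
    if s or np.linalg.norm(df)>2 or abs(dm[1])>.2: break
    F.append(f);M.append(m)
q=robot.current_eef_rot(); C=Rn.from_euler('xyz',q,degrees=True).as_matrix()
a=R.T@C[:,1]; print("actual th",np.arctan2(-a[2],a[0])*1, "cmd",th, R.T@(robot.current_tool_pos()-pose(th)[0])*1e3)
E
python3 swing.py
```

```text
False
False
[-1.34 -0.24 -0.37] [-0.08  0.38 -0.01]
0.209 False 7.78 [-0.92 -0.17 -0.23] [-0.03  0.36  0.  ] 0.71 -0.002
0.218 False 8.06 [-1.04 -0.46 -0.45] [-0.04  0.39  0.02] 0.37 0.015
0.227 False 8.34 [-1.31 -0.47 -0.29] [-0.03  0.39  0.  ] 0.4 0.017
0.236 False 8.62 [-1.66 -0.27 -0.3 ] [-0.06  0.43 -0.01] 0.6 0.059
0.245 False 8.91 [-1.8  -0.34 -0.35] [-0.07  0.44  0.02] 0.67 0.058
0.254 False 9.19 [-1.87 -0.91 -0.35] [-0.1   0.43 -0.01] 0.85 0.036
0.263 False 9.47 [-1.79 -0.49 -0.04] [-0.11  0.46  0.01] 0.55 0.056
0.272 False 9.76 [-1.77 -0.51 -0.7 ] [-0.07  0.46  0.02] 0.42 0.043
0.281 False 10.04 [-1.93 -0.29 -0.48] [-0.08  0.49 -0.  ] 0.38 0.064
0.29 False 10.32 [-2.17 -0.66 -0.14] [-0.09  0.53  0.01] 0.48 0.085
0.299 False 10.61 [-2.21 -0.28  0.97] [-0.06  0.58  0.03] 1.42 0.127
0.308 False 10.89 [-3.42 -0.37  1.5 ] [-0.05  0.63  0.01] 2.39 0.16
actual th 0.3085171479950254 cmd 0.3080000000000001 [-0.17 -0.05  0.07]
```

```bash
python3 - <<'E'
from h import *
np.set_printoptions(precision=2,suppress=True)
print(*fm(10))
for th in(.313,.318):
    s=robot.line_to(*pose(th),velocity=.02,f_stop=2)
    f,m=fm(8); print(th,s,tm(),f,m)
    if s or f[2]>2.8 or m[1]>.75: break
E
```

```text
[-3.18 -0.32  1.5 ] [-0.04  0.63  0.02]
0.313 False 11.29 [-3.36 -0.18  1.73] [-0.09  0.7   0.04]
0.318 False 11.61 [-3.93 -0.53  1.82] [-0.08  0.75  0.01]
```

```bash
python3 - <<'E'
from h import *
np.set_printoptions(precision=2,suppress=True)
def go(th,d):
    s=robot.line_to(*pose(th,d),velocity=.03,f_stop=3); f,m=fm(8); print(th,d,s,tm(),f,m)
go(.28,(0,0,0)); go(.26,(0,0,0))
d=(-.0008,0,0)
for th in(.26,.28,.29,.30,.31,.318): go(th,d)
E
```

```text
0.28 (0, 0, 0) False 11.93 [-3.17 -1.03 -0.58] [-0.21  0.75  0.02]
0.26 (0, 0, 0) False 12.24 [-2.89 -0.95 -1.08] [-0.23  0.78  0.01]
0.26 (-0.0008, 0, 0) False 12.56 [-1.42 -0.51 -1.37] [-0.15  0.45  0.01]
0.28 (-0.0008, 0, 0) False 12.88 [-1.14 -0.27 -0.21] [-0.05  0.33 -0.01]
0.29 (-0.0008, 0, 0) False 13.19 [-0.33  0.   -0.39] [-0.    0.14 -0.01]
0.3 (-0.0008, 0, 0) False 13.51 [-0.52  0.3  -0.01] [0.   0.06 0.  ]
0.31 (-0.0008, 0, 0) False 13.82 [-0.76  0.01  1.05] [0.02 0.06 0.02]
0.318 (-0.0008, 0, 0) False 14.14 [-0.86  0.02  2.05] [-0.01  0.1   0.  ]
```

```bash
cat > a.py <<'E'
from h import *
np.set_printoptions(precision=2,suppress=True)
def go(th,d,n=8):
    s=robot.line_to(*pose(th,d),velocity=.03,f_stop=3); f,m=fm(n); print(round(th,3),np.array(d)*1e3,s,tm(),f,m); return f,m
E
python3 - <<'E'
from a import *
f,m=go(.295,(-.0008,0,0)); 
for k in range(1,6):
    f,m=go(.295,(-.0008,0,.0004*k))
    if f[2]<-2: break
E
```

```text
0.295 [-0.8  0.   0. ] False 14.46 [-1.25  0.15  0.38] [-0.03  0.26 -0.02]
0.295 [-0.8  0.   0.4] False 14.78 [-0.51 -0.1  -0.83] [-0.    0.09  0.  ]
0.295 [-0.8  0.   0.8] False 15.09 [-0.41  0.12 -0.82] [ 0.01  0.07 -0.  ]
0.295 [-0.8  0.   1.2] False 15.41 [ 0.05 -0.02 -1.56] [-0.01  0.04 -0.  ]
0.295 [-0.8  0.   1.6] False 15.72 [ 0.53 -0.09 -3.69] [-0.04 -0.05 -0.  ]
```

```bash
python3 - <<'E'
from a import *
d=(-.0008,0,.0009)
f0,m0=go(.295,d); th=.295
while th<.64:
    th+=.009; f,m=go(th,d,5)
    if np.linalg.norm(f-f0)>2.2 or abs(m[1]-m0[1])>.25: break
E
```

```text
0.295 [-0.8  0.   0.9] False 16.04 [-0.06  0.15 -1.29] [ 0.02  0.13 -0.01]
0.304 [-0.8  0.   0.9] False 16.33 [-0.67 -0.12 -0.7 ] [-0.02  0.11 -0.01]
0.313 [-0.8  0.   0.9] False 16.62 [-0.54 -0.23 -1.02] [-0.01  0.06 -0.01]
0.322 [-0.8  0.   0.9] False 16.92 [-0.12  0.15 -0.87] [-0.02  0.07 -0.01]
0.331 [-0.8  0.   0.9] False 17.21 [-1.42 -0.15  0.37] [-0.02  0.24 -0.  ]
0.34 [-0.8  0.   0.9] False 17.5 [-1.84  0.13  0.79] [-0.03  0.36  0.03]
```

```bash
python3 - <<'E'
from a import *
d=(-.0008,0,.0011)
f,m=go(.340,d,8)
f,m=go(.347,d,8)
E
```

```text
0.34 [-0.8  0.   1.1] False 17.82 [-2.3  -0.59  0.23] [-0.07  0.38 -0.01]
0.347 [-0.8  0.   1.1] False 18.13 [-2.72 -0.7   0.01] [-0.1   0.42  0.  ]
```

The stop was felt at about 0.33 rad: the wrist moment rose about 0.3 N m and the force about 2–3 N. I ease back 0.04 rad and try the draw gently.

```bash
python3 - <<'E'
from a import *
go(.31,(-.0008,0,.0009),4); go(.291,(-.0008,0,.0007))
go(.291,(-.002,0,.0007)); go(.291,(-.0035,0,.0007));go(.291,(-.006,0,.0007))
E
```

```text
0.31 [-0.8  0.   0.9] False 18.42 [-1.13 -0.41 -2.13] [-0.08  0.36  0.01]
0.291 [-0.8  0.   0.7] False 18.73 [-1.11 -0.24 -1.29] [-0.06  0.32  0.02]
0.291 [-2.   0.   0.7] False 19.05 [-0.02  0.32 -0.97] [-0.01  0.09  0.  ]
0.291 [-3.5  0.   0.7] False 19.37 [-0.44  0.04 -0.88] [0.02 0.09 0.01]
0.291 [-6.   0.   0.7] False 19.68 [-0.26  0.04 -0.64] [ 0.    0.1  -0.01]
```

```bash
python3 - <<'E'
from a import *
for x in(-.012,-.025,-.049): 
    s=robot.line_to(*pose(.291,(x,0,.0007)),velocity=.03,f_stop=3); print(x,s,tm(),*fm(5))
    if s: break
E
```

```text
-0.012 False 20.03 [-0.16  0.16 -0.85] [ 0.01  0.11 -0.01]
-0.025 False 20.66 [-0.26  0.04 -1.02] [-0.01  0.09  0.03]
-0.049 False 21.65 [-0.23 -0.24 -0.9 ] [ 0.   0.1 -0. ]
```

Drawn out without resistance. Now I lift and look.

```bash
python3 - <<'E'
from a import *
s=robot.line_to(*pose(.291,(-.049,0,.015)),velocity=.04,f_stop=3); print(s,tm(),*fm(4))
if not s:
    s=robot.line_to(*pose(.291,(-.049,0,.10)),velocity=.10,f_stop=6); print(s,tm(),*fm(4))
    for n in("side","top"):
        im=vision.grab_frame(n); u=proj(n,T0)[0].astype(int)
        c=im[u[1]-60:u[1]+60,u[0]-60:u[0]+60]; cv2.imwrite(f"pics/{n}2.png",cv2.cvtColor(cv2.resize(c,(560,560),interpolation=cv2.INTER_CUBIC),cv2.COLOR_RGB2BGR))
E
```

```text
False 22.2 [-0.29  0.02 -0.89] [ 0.01  0.1  -0.01]
False 23.23 [ 0.08 -0.09 -1.04] [ 0.01  0.08 -0.01]
```

View pics/side2.png

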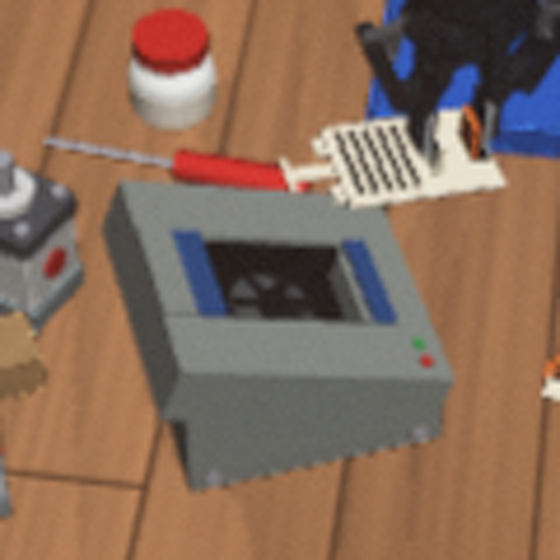

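The side view shows the vent open with the fan visible (265,285). The whole cover, tongue included, is held by the tab and rib (430,150). Now to the tray.

```bash
python3 - <<'E'
from a import *
y=np.radians(-.3)
robot.line_to(*traypose(y,.12),velocity=.15); print(tm())
robot.line_to(*traypose(y,.015),velocity=.08,f_stop=8); robot.pause(.2); print(tm(),*fm(5))
s=robot.line_to(*traypose(y,-.006),velocity=.015,f_stop=2.0); print(s,tm(),*fm(5),robot.current_tool_pos()-traypose(y)[0])
for n in("side","top"):
    im=vision.grab_frame(n); u=proj(n,TR)[0].astype(int)
    c=im[u[1]-50:u[1]+50,u[0]-50:u[0]+50]; cv2.imwrite(f"pics/{n}3.png",cv2.cvtColor(cv2.resize(c,(560,560),interpolation=cv2.INTER_CUBIC),cv2.COLOR_RGB2BGR))
E
```

```text
25.43
27.08 [-0.27 -0.24 -1.08] [0.02 0.04 0.01]
True 28.07 [1.28 0.07 3.96] [ 0.04  0.12 -0.03] [-0.  0.  0.]
```

View pics/side3.png

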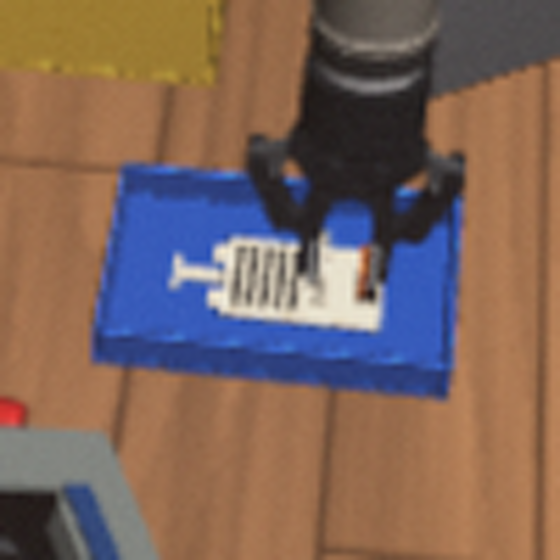

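```bash
python3 - <<'E'
from a import *
y=np.radians(-.3)
fingers.gripper_to(.42,force=20); fingers.gripper_to(.5); print(tm(),*fm(4)); fingers.gripper_to(.72); print(tm(),robot.current_finger_gap(),*fm(4))
robot.line_to(*traypose(y,.03),velocity=.06,f_stop=4)
robot.line_to(*traypose(y,.17),velocity=.15)
q=robot.current_joint_positions(); 
robot.line_to([.33,-.30,.25],velocity=.2)
print(tm(),*fm(4))
for n in("side","top"):
    im=vision.grab_frame(n); cv2.imwrite(f"pics/{n}4f.png",cv2.cvtColor(cv2.resize(im,(800,600),interpolation=cv2.INTER_CUBIC),cv2.COLOR_RGB2BGR)); u=proj(n,TR)[0].astype(int)
    c=im[u[1]-50:u[1]+50,u[0]-50:u[0]+50]; cv2.imwrite(f"pics/{n}4.png",cv2.cvtColor(cv2.resize(c,(560,560),interpolation=cv2.INTER_CUBIC),cv2.COLOR_RGB2BGR))
E
```

```text
28.69 [ 0.07  0.57 -0.19] [-0.   -0.01 -0.01]
29.05 0.7186271474029492 [-0.28  0.05  0.46] [-0.02 -0.02 -0.01]
31.49 [ 0.34  0.08 -0.21] [0.   0.01 0.01]
```

View pics/side4.png

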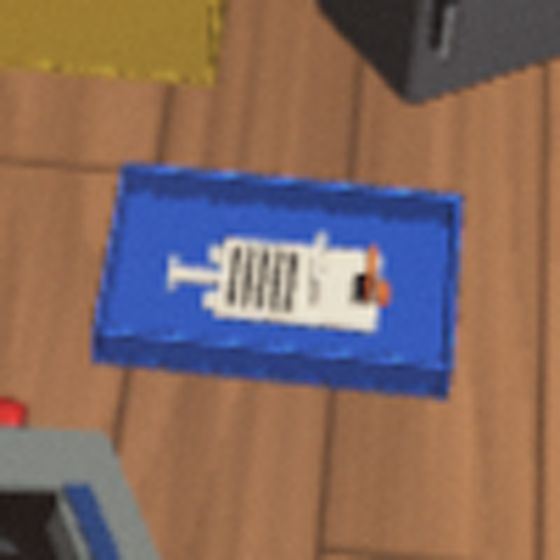

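View pics/top4f.png

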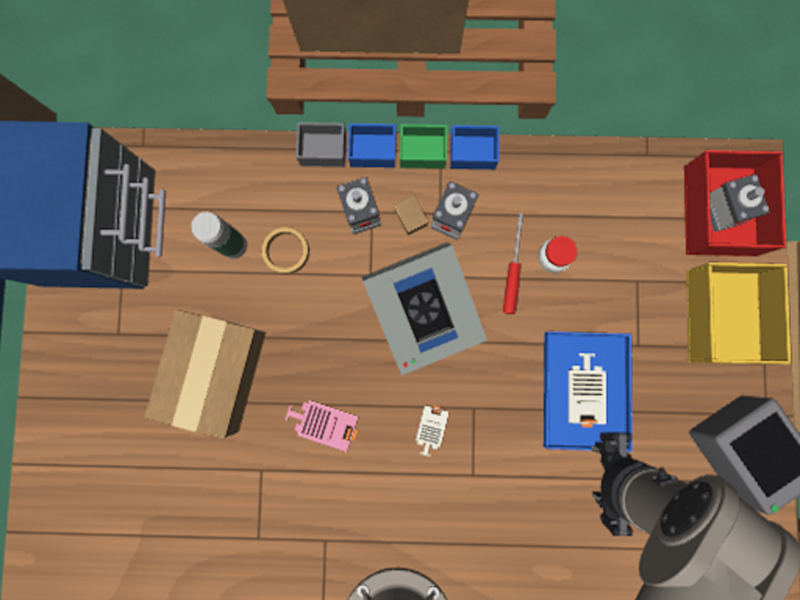

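The cover lies flat in the tray, slats up, at top (587,392). The fan is exposed, the other things are unmoved, and the gripper is clear.

```bash
python3 -c "
from station import *
from station import workorder,robot
print(workorder.close_job(), robot.current_time_s())"
```

```text
the job is handed in; nothing more can be done
the job is handed in; nothing more can be done
```

The cover is off the cooling unit and lies flat in the blue tray, slatted face up and released. The job is handed in, with the clock at about 31.5 s just before hand-in.

- **Release and swing:** I pinched the tab fully in against the rib, with the grip set to 30 N, and swung the latch end up. The stop showed at about 0.33 rad, as a rise of roughly 2–3 N and 0.3 N m.
- **Earlier contact:** I first met resistance at about 0.30 rad. It came partly from my hinge estimate being about 1 mm off, so I corrected that by feel and swung again.
- **Draw and lift:** I eased back to 0.29 rad and drew the tongue out 49 mm with no noticeable resistance. Then I lifted the cover clear.
- **Setting down:** I lowered it slowly until it touched the tray floor, reading about 4–5 N, then let go.

In the last pictures the tab is out, the fan is exposed, the other things look unmoved and the arm is clear. The wrist force read near zero. None of these last checks failed or disagreed.

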